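# Clear the specimen pot and open the push-and-turn bottle

### The arm

A 7-joint arm with a two-finger parallel gripper is mounted at the origin on the work surface. World frame = base frame: x ahead of the robot, y to its left, z up, the work surface at z = 0. Lengths are in m, angles in rad, forces in N, time in s.
With the tool pointing down it reaches from about 0.4 to 0.85 m from the base axis. Payload 10.4 kg.
Tool frame: the origin (TCP) lies between the finger pads; the fingertips stand 8 mm ahead of it and the grasp point (between the pads) lies 11 mm behind it; z points along the fingers, x is the direction in which the jaws open and shut, and the axes are right-handed (so a half turn about z gives the same grasp; the last joint's range is limited). The gripper opens to 87 mm and grips with 3 to 60 N. Pads are 19 mm wide; open, the fingers measure 117 mm over their backs; the gripper's body (75 mm by 190 mm) begins 51 mm behind the grasp point.
Start: joints at [1.22, 0.332, -0.065, 1.46, 0.022, 1.35, -0.088], TCP at [0.201, -0.592, 0.231] pointing down, gripper open.
Joint ranges: [-2.6, 2.6], [-0.5, 2.12], [-1.47, 1.34], [0.16, 2.42], [-1.27, 4.41], [0.06, 2.06], [-2.6, 2.6]. Speed limits (rad/s): [2.22, 2.22, 2.79, 2.79, 3.14, 3.14, 3.14].

### API

Orientations are given as a unit quaternion [x, y, z, w].
In Python, from bench import r, viewer gives the robot as it stands.
- The arm moves only by the tool apply_moves, never from a script. Its argument "increments" is a list of rows, each an object with "grip": the closure in counts, from 0 (fully open) to 255 (shut); "xyz": the shift along the tool's x, y, z in mm, a list of three; "rotation": the turn, a rotation vector about the tool's x, y, z in degrees, a list of three. A call has 1 to 5 rows; each row is the pose to reach, as a shift and turn from the pose measured when the call began, along the tool's axes at that moment; what a row does not reach only later rows make up. A row lasts 1/8 s, in which the tool goes at most 62.5 mm and 10.7 degrees, less where a joint would pass 70% of its speed; a pose out of reach is approached as far as the arm can. A call with a gripper value outside its range is refused whole. The fingers move at their own pace and stop on an object; "squeeze" is the grip in N (left out, the last holds). Time passes only in rows, so rows that repeat a pose let the fingers close. It gives the time, the measured TCP pose, the force and the opening at its end, in the units of the state.
- r.read_state(): the state, without advancing time (a new reading comes with each control period).
- viewer.camera(name): name is "side" or "top" or "wrist"; returns a dict with "img" (480x640x3 uint8, blue, green, red), "range_z" (480x640 float32, m along the optical axis (not along the pixel's ray), 0 where there is no reading), "vertical_fov" (degrees; the focal length in pixels is half the picture's height over the tangent of half this angle, whatever the lens; pixels are square), "cx", "cy" (the principal point, pixels), "rvec" (rotation vector, rad) and "tvec" (3), from world to camera coordinates, as OpenCV has them. Camera axes: x right, y down, z forward; pixel columns grow to the right and rows downward; lengths in m; the calibration is good to about 2 mm. A picture is of the moment at which its call begins.
- r.close_job(): hands the job in, once; it reports no verdict.
The state is a dict: "time": time; "joint_positions": joint angles; "joint_vel": joint speeds; "joint_torque": joint torques, N m; "ee_pos": TCP position; "eef_rot": TCP orientation; "ft_force": force on the tool from outside, world axes, zero at the start; "torque": the same for the moment, N m; "width": finger opening in m.
Only numpy, scipy, OpenCV 4.12 (cv2) and the standard library are available. Lean on these libraries where they do the work, as an engineer would, in place of code of your own. Each camera call takes 0.05 s, during which the arm holds its last target.

### The job

A specimen pot has been left standing on the child-safe cap of the clamped bottle: lift the pot off and set it down (without dropping it) upright in the shallow metal tray. Then open the bottle: press its cap fully down, keep it pressed while you twist it about 60 degrees anticlockwise (seen from above), and lift it straight up. Finish while still holding the cap level, about 10 cm above where it sat and over the bottle, with the cup, dropper bottle and tape roll left where they are.

Things in the scene. Friction and masses are not known exactly. Their poses are not given: they have to be found in the camera images.
- bottle: Amber bottle, 52 mm across, fixed upright in a grey bench holder (base 120 x 120 x 10 mm, collar 66 mm across up to 52 mm high, thumb screw out to 76 mm along +x). It does not move. Origin: on the bottle's axis at the bench surface, z up. Bare above the collar to 94 mm, then a 38 mm neck up to 128 mm under the cap, with a white sprung liner in its mouth up to 137 mm.
- cap_center (a point): Centre (half-way up) of the loose white ribbed round push-and-turn cap on the bottle: 56 to 58 mm across, 28 mm high, about 40 g, z up. At the start its lower edge is 112 mm and its top 140 mm above the bench, on the bottle's axis; free space for fingers beside and below its edge down to 52 mm. Any yaw of grasp will do.
- cap: The same cap: origin at the centre of its lower edge, its x at first along the bottle's x. Locked, it neither turns nor lifts. Pressed down on the sprung liner (6 N to start, 12 N at the stop 7.5 mm down; at least 5 mm needed) it can turn anticlockwise seen from above; after 45 to 85 degrees (60 is best, stop at 91) it lifts straight off. Under 36 degrees it stays trapped.
- pot_center (a point): Centre (half-way up) of the loose closed specimen pot: upright cylinder 42 mm across, 60 mm high, about 60 g, clear with a white lid, standing at the start on top of the bottle's cap (its underside 140 mm above the bench); z along its axis.
- tray: Shallow fixed open aluminium tray, 160 mm (its x) by 180 mm (its y), 15 mm high, walls and floor 4 mm thick, empty. Origin: centre of its underside, on the bench.
- cup_center (a point): Bystander: centre of a small open white cup, 60 mm across, 32 mm high, on the bench near the robot. Leave it alone.
- dropper_center (a point): Bystander: centre of a small closed amber bottle, 40 mm across, 85 mm high, on the bench beyond the work. Leave it alone.
- tape_center (a point): Bystander: centre of a roll of paper tape lying flat, 64 mm across, 24 mm high, beyond the work. Leave it alone.
- pot: The same pot: origin at the centre of its underside, z up.
Things that resemble listed ones, but are neither listed nor needed, are in the scene too. Leave any red or yellow look-alike of the cap alone.

How it is judged:
By the outcome, as a careful person would: the job done as asked, in the order asked, and still so for the second after the job is handed in, while the arm keeps its last pose, push and grip.
It also fails if it takes over 58 s, if anything falls off the work surface, if the arm or the gripper's body presses on something with over 40 N, if the wrist force passes 120 N, or if a joint passes its speed limit or range.

## Working session

There is one attempt and no reset: what is moved stays moved. The work goes in short steps, Python scripts to look and compute and a tool call to move; the robot and the scene stay as the last step left them, time stands still between calls to the robot, and variables do not carry over. Pictures are saved under pics/ and viewed, and the job is handed in when it is done.

Besides the shell and the picture viewer there is one more tool, called after "Emit:" as name(argument=value, ...) on one line, values as JSON. apply_moves: Moves the arm, as the interface text tells. Its arguments: {"type":"object","properties":{"increments":{"type":"array","items":{"type":"object","properties":{"grip":{"type":"number"},"xyz":{"type":"array","items":{"type":"number"}},"rotation":{"type":"array","items":{"type":"number"}}}}},"squeeze":{"type":"number"}},"required":["increments"]}

```bash
mkdir -p pics; ls
cat > h.py <<'E'
import numpy as np, cv2, pickle
from bench import r, viewer
from scipy.spatial.transform import Rotation as R
def cam(n,tag):
    c=viewer.camera(n); cv2.imwrite(f'pics/{tag}.png',c['img']); pickle.dump(c,open(f'pics/{tag}.pkl','wb')); return c
def load(tag): return pickle.load(open(f'pics/{tag}.pkl','rb'))
def cloud(c):
    f=240/np.tan(np.radians(c['vertical_fov'])/2); v,u=np.mgrid[:480,:640]; z=c['range_z']
    P=np.stack([(u-c['cx'])/f*z,(v-c['cy'])/f*z,z],-1)
    M=cv2.Rodrigues(np.array(c['rvec'],float))[0]
    W=(P-np.array(c['tvec']).ravel())@M
    W[z==0]=np.nan; return W
E
python3 - <<'E'
from h import *
print(r.read_state())
for n in ['side','top','wrist']:
    c=cam(n,n+'0'); print(n,c['vertical_fov'],c['cx'],c['cy'],c['rvec'],c['tvec'])
E
```

```text
pics
{'time': 0.0, 'joint_positions': array([ 1.22040656,  0.33287093, -0.06469112,  1.46095913,  0.02160179,
        1.34988695, -0.0884818 ]), 'joint_vel': array([-9.51485347e-04,  5.79267362e-04, -3.08776855e-04, -4.23939429e-05,
       -9.40040101e-04, -5.67177205e-04,  2.09181438e-03]), 'joint_torque': array([-7.07003874e-04, -6.23249316e+01,  2.40987906e-02, -3.89907110e+01,
       -6.13557757e-02,  3.96310701e-02,  1.52967373e-04]), 'ee_pos': array([ 0.20108614, -0.59136625,  0.22974599]), 'eef_rot': array([ 8.13013061e-01, -5.82245011e-01, -6.00844597e-04, -3.86508754e-04]), 'ft_force': array([ 0.33805455, -0.33280866,  0.67697505]), 'torque': array([ 0.01080182, -0.01061916,  0.03472366]), 'width': 0.08715943978842217}
side 57.31363580065298 324.60626735492434 240.25329856397786 [ 0.18018613 -2.77975163  1.31577082] [0.59848299 0.14594976 0.87329747]
top 47.7241512531263 313.5975576235457 242.0129414179695 [ 2.17729835 -2.17472833  0.09031336] [-0.00720858  0.58641946  1.05693167]
wrist 59.68236755872418 328.3061466900138 230.92017147854693 [-2.34995167  1.68118749  0.25154264] [-0.62499292 -0.03558408  0.3895849 ]
```

View pics/side0.png

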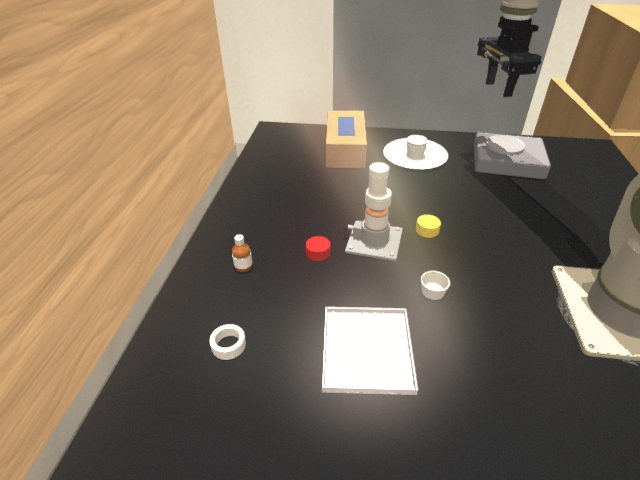

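View pics/top0.png

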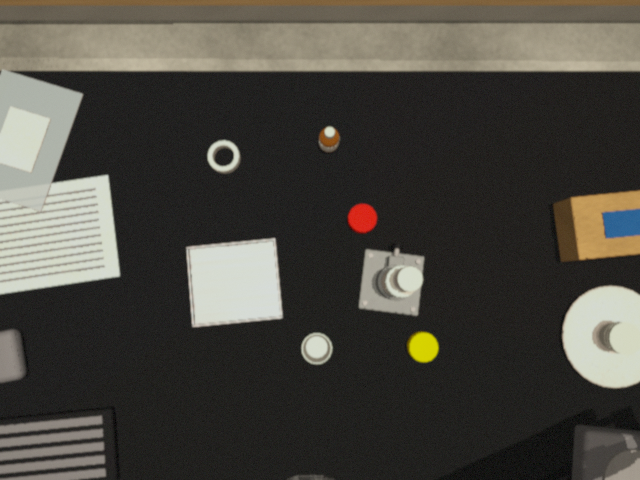

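View pics/wrist0.png

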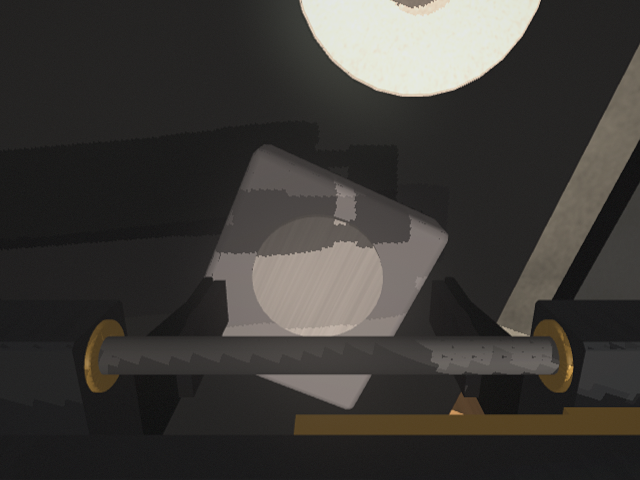

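The side view shows the pot at (378,178) on the cap at (377,200), the tray at (368,348) and the cup at (434,285). The top view shows the pot lid at (408,279), the tray at (235,282), the red cap at (362,218), the yellow cap at (423,347), the cup at (317,348), the tape at (224,156) and the dropper at (329,138). Next I'll measure these.

Run:
```python
from h import *
for n in ['side0','top0']:
    c=load(n); W=cloud(c)
    def p(u,v): return np.round(np.nanmedian(W[v-1:v+2,u-1:u+2].reshape(-1,3),0),4)
    pts=dict(side=[(378,168),(378,185),(377,200),(377,222),(368,348),(434,285),(428,226),(318,248),(243,255)],top=[(408,279),(415,279),(235,282),(317,348),(423,347),(362,218),(224,144),(329,138),(392,290)])
    for q in pts[n[:-1]]: print(n,q,p(*q))
    # cylinder fits
    for nm,lo,hi in [('pot',.145,.19),('lidtop',.194,.21),('cap',.115,.137),('bot',.056,.09)]:
        m=(W[...,2]>lo)&(W[...,2]<hi)&(abs(W[...,0]-.52)<.25)&(abs(W[...,1]+.17)<.25)
        # restrict to near the pot pixel
        Q=W[m]
        if len(Q)<10: print(nm,len(Q)); continue
        q0=np.median(Q[:,:2],0); Q=Q[np.hypot(*(Q[:,:2]-q0).T)<.05]
        from scipy.optimize import least_squares
        s=least_squares(lambda x:np.hypot(Q[:,0]-x[0],Q[:,1]-x[1])-x[2],[*q0,.025],loss='soft_l1',f_scale=.002)
        print(n,nm,len(Q),s.x.round(4),'mean',Q.mean(0).round(4),'ext',np.percentile(Q,[1,99],0).round(4).tolist())
    b=c['img'].min(-1)
    # tray corners: white px
    rect={'side0':(300,300,430,400),'top0':(175,230,295,335)}[n]
    m=np.zeros((480,640),bool); m[rect[1]:rect[3],rect[0]:rect[2]]=True
    m&=(W[...,2]>.002)&(W[...,2]<.03)&(b>60)
    Q=W[m]; rr=cv2.minAreaRect(Q[:,:2].astype(np.float32)); print('tray',rr, cv2.boxPoints(rr).round(3).tolist())
```

```text
side0 (378, 168) [ 0.5109 -0.1643  0.2006]
side0 (378, 185) [ 0.508  -0.1476  0.1682]
side0 (377, 200) [ 0.5075 -0.1358  0.1381]
side0 (377, 222) [ 0.5034 -0.1372  0.0789]
side0 (368, 348) [0.5032 0.1523 0.005 ]
side0 (434, 285) [ 0.3734 -0.0295  0.0044]
side0 (428, 226) [ 0.3809 -0.2028  0.0285]
side0 (318, 248) [ 0.6304 -0.0888  0.0287]
side0 (243, 255) [ 0.7827 -0.021   0.0489]
side0 pot 331 [ 0.5095 -0.1675  0.0202] mean [ 0.5096 -0.1517  0.168 ] ext [[0.4896, -0.1647, 0.1459], [0.5293, -0.1454, 0.1895]]
side0 lidtop 206 [ 0.5097 -0.1636  0.0158] mean [ 0.5096 -0.1627  0.1995] ext [[0.49, -0.186, 0.1942], [0.5297, -0.1448, 0.2021]]
side0 cap 225 [ 0.5061 -0.1633  0.0281] mean [ 0.5061 -0.1418  0.1264] ext [[0.478, -0.1626, 0.1152], [0.5344, -0.1332, 0.1365]]
side0 bot 272 [ 0.5064 -0.1629  0.0258] mean [ 0.5067 -0.1426  0.0734] ext [[0.4812, -0.1587, 0.0565], [0.5317, -0.1353, 0.0898]]
tray ((0.5044780373573303, 0.14214468002319336), (0.25997263193130493, 0.22360245883464813), 7.241851806640625) [[0.3610000014305115, 0.2370000034570694], [0.38999998569488525, 0.014999999664723873
[... 556 characters left out ...]
51], [0.5289, -0.1416, 0.1888]]
top0 lidtop 517 [ 0.5099 -0.166   0.0149] mean [ 0.5099 -0.166   0.2007] ext [[0.49, -0.1859, 0.1964], [0.5298, -0.1462, 0.2045]]
top0 cap 56 [ 0.5067 -0.1619  0.0279] mean [ 0.503  -0.142   0.1282] ext [[0.479, -0.1712, 0.1166], [0.5327, -0.1332, 0.1368]]
top0 bot 58 [ 0.5073 -0.1651  0.029 ] mean [ 0.5057 -0.1405  0.0708] ext [[0.483, -0.1565, 0.056], [0.5364, -0.1351, 0.0886]]
tray ((0.5073643326759338, 0.15496230125427246), (0.16644984483718872, 0.18686416745185852), 5.793344497680664) [[0.41499999165534973, 0.23999999463558197], [0.4339999854564667, 0.05400000140070915], [0.6000000238418579, 0.07000000029802322], [0.5809999704360962, 0.25600001215934753]]
```

```bash
cat >> h.py <<'E'
def go(x,y,z,yaw=None):
    """yaw deg of tool x in world; tool down"""
    s=r.read_state(); C=R.from_quat(s['eef_rot']); M=C.as_matrix()
    if yaw is None: yaw=-71.2
    a=np.radians(yaw); D=np.array([[np.cos(a),np.sin(a),0],[np.sin(a),-np.cos(a),0],[0,0,-1]])
    d=M.T@(np.array([x,y,z])-s['ee_pos'])*1000
    rv=np.degrees((C.inv()*R.from_matrix(D)).as_rotvec())
    print('t',round(s['time'],2),'pos',s['ee_pos'].round(4),'yaw',round(float(np.degrees(np.arctan2(M[1,0],M[0,0]))),1),'zax',M[:,2].round(4),'F',s['ft_force'].round(1),'w',round(s['width'],4),'q7',s['joint_positions'][6].round(2))
    print('  xyz',d.round(1),'rot',rv.round(2))
E
python3 -c "
from h import *
go(.51,-.166,.26)
"
```

```text
t 0.15 pos [ 0.2012 -0.5915  0.23  ] yaw -71.2 zax [-4.e-04  1.e-03 -1.e+00] F [ 0.4 -0.3 -0.3] w 0.0871 q7 -0.09
  xyz [-303.4 -429.4  -29.7] rot [ 0.    0.06 -0.02]
```

Emit:
apply_moves(increments=[{"grip": 0,"xyz": [-20,-30,-30],"rotation": [0,0,0]},{"grip": 0,"xyz": [-50,-70,-40],"rotation": [0,0,0]},{"grip": 0,"xyz": [-80,-115,-40],"rotation": [0,0,0]},{"grip": 0,"xyz": [-110,-160,-40],"rotation": [0,0,0]},{"grip": 0,"xyz": [-140,-200,-40],"rotation": [0,0,0]}], squeeze=15)

```text
time: 0.78
ee_pos: [0.3465, -0.3927, 0.27]
eef_rot: [0.813, -0.582, -0.0, -0.0]
ft_force: [0.4, -0.1, -0.3]
width: 0.0871
```

```bash
python3 -c "
from h import *
go(.51,-.166,.26)
"
```

```text
t 0.78 pos [ 0.3465 -0.3927  0.27  ] yaw -71.2 zax [-4.0e-04  1.1e-03 -1.0e+00] F [ 0.4 -0.1 -0.3] w 0.0871 q7 -0.5
  xyz [-161.8 -228.    10.1] rot [0.   0.07 0.02]
```

Emit:
apply_moves(increments=[{"grip": 0,"xyz": [-33,-46,2]},{"grip": 0,"xyz": [-65,-91,4]},{"grip": 0,"xyz": [-98,-137,6]},{"grip": 0,"xyz": [-130,-183,8]},{"grip": 0,"xyz": [-162,-228,10]}])

```text
$.increments[0]: bad value
```

```bash
python3 -c "
from h import *
cam('wrist','wrist1')
go(.51,-.1665,.162)
"
```

```text
t 0.82 pos [ 0.3512 -0.3869  0.2703] yaw -70.7 zax [ 0.0014  0.003  -1.    ] F [5.8 4.6 0.5] w 0.087 q7 -0.5
  xyz [-155.4 -222.4  109.2] rot [-0.14  0.14  0.46]
```

View pics/wrist1.png

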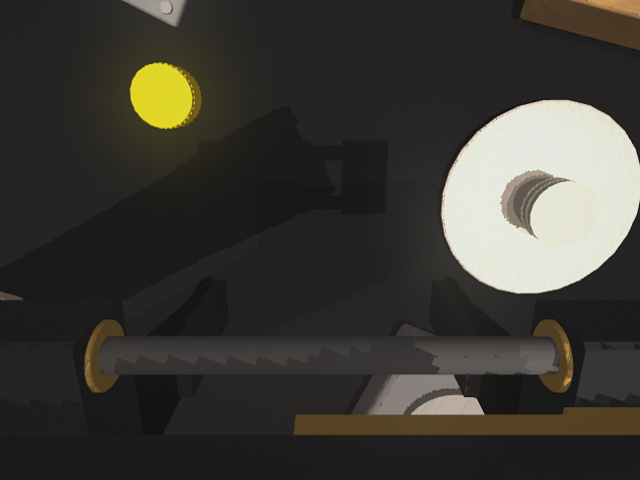

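The call was refused because each row has to include its rotation. The wrist view shows the yellow cap at (165,95), and the bottle holder is just out of view.

Emit:
apply_moves(increments=[{"grip": 0,"xyz": [-31,-44,2],"rotation": [0,0,0]},{"grip": 0,"xyz": [-62,-88,4],"rotation": [0,0,0]},{"grip": 0,"xyz": [-93,-133,6],"rotation": [0,0,0]},{"grip": 0,"xyz": [-124,-178,8],"rotation": [0,0,0]},{"grip": 0,"xyz": [-155,-222,10],"rotation": [0,0,0]}])

```text
time: 1.45
ee_pos: [0.5103, -0.166, 0.2611]
eef_rot: [0.815, -0.579, -0.0, -0.002]
ft_force: [0.1, -1.2, 0.1]
width: 0.0872
```

```bash
python3 -c "
from h import *
go(.51,-.1665,.162)
go(.51,-.1665,.162)
"
```

```text
t 1.45 pos [ 0.5103 -0.166   0.2611] yaw -70.8 zax [ 0.0014  0.003  -1.    ] F [ 0.1 -1.2  0.1] w 0.0872 q7 -1.06
  xyz [ 0.6  0.7 99.1] rot [-0.13  0.14  0.45]
t 1.45 pos [ 0.5103 -0.166   0.2611] yaw -70.8 zax [ 0.0014  0.003  -1.    ] F [ 0.1 -1.2  0.1] w 0.0872 q7 -1.06
  xyz [ 0.6  0.7 99.1] rot [-0.13  0.14  0.45]
```

Emit:
apply_moves(increments=[{"grip": 0,"xyz": [0.5,0.7,30],"rotation": [-0.1,0.1,0.4]},{"grip": 0,"xyz": [0.5,0.7,60],"rotation": [-0.1,0.1,0.4]},{"grip": 0,"xyz": [0.5,0.7,85],"rotation": [-0.1,0.1,0.4]},{"grip": 0,"xyz": [0.5,0.7,99],"rotation": [-0.1,0.1,0.4]},{"grip": 0,"xyz": [0.5,0.7,99],"rotation": [-0.1,0.1,0.4]}])

```text
time: 2.08
ee_pos: [0.5095, -0.1665, 0.1615]
eef_rot: [0.813, -0.582, -0.001, -0.0]
ft_force: [0.1, -0.2, -0.3]
width: 0.087
```

```bash
python3 -c "
from h import *
go(.51,-.1665,.162)
cam('side','side1');c=cam('wrist','wrist2')
im=load('side1')['img'][120:300,290:530]; cv2.imwrite('pics/s1c.png',cv2.resize(im,None,fx=3,fy=3))
"
```

```text
t 2.08 pos [ 0.5095 -0.1665  0.1615] yaw -71.2 zax [-0.001   0.0013 -1.    ] F [ 0.1 -0.2 -0.3] w 0.087 q7 -1.09
  xyz [ 0.2 -0.5 -0.5] rot [0.03 0.09 0.04]
```

View pics/s1c.png

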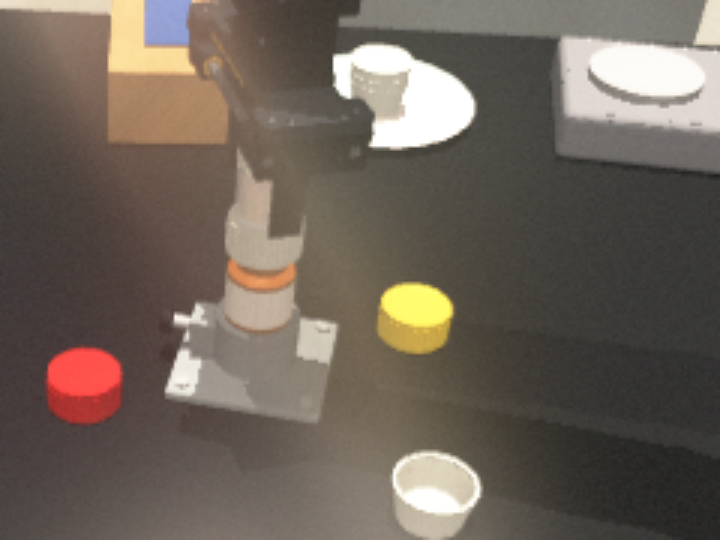

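View pics/wrist2.png

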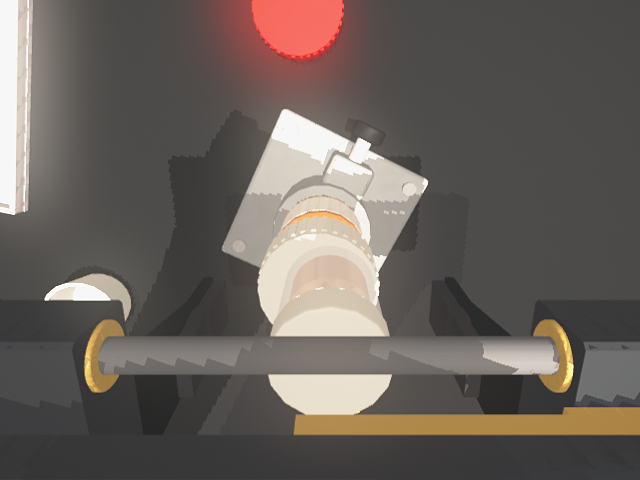

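The pot lid (268–392 px) sits centred between the fingers (about 228 and 432 px), so I'll close on it.

Emit:
apply_moves(increments=[{"grip": 255,"xyz": [0,0,0],"rotation": [0,0,0]},{"grip": 255,"xyz": [0,0,0],"rotation": [0,0,0]},{"grip": 255,"xyz": [0,0,0],"rotation": [0,0,0]},{"grip": 255,"xyz": [0,0,0],"rotation": [0,0,0]},{"grip": 255,"xyz": [0,0,0],"rotation": [0,0,0]}], squeeze=15)

```text
time: 2.8
ee_pos: [0.5104, -0.1666, 0.163]
eef_rot: [0.813, -0.582, 0.0, -0.001]
ft_force: [-0.2, -0.0, 0.2]
width: 0.0446
```

Emit:
apply_moves(increments=[{"grip": 255,"xyz": [0,0,0],"rotation": [0,0,0]},{"grip": 255,"xyz": [0,0,-8],"rotation": [0,0,0]},{"grip": 255,"xyz": [0,0,-20],"rotation": [0,0,0]},{"grip": 255,"xyz": [0,0,-35],"rotation": [0,0,0]},{"grip": 255,"xyz": [0,0,-50],"rotation": [0,0,0]}])

```text
time: 3.42
ee_pos: [0.5105, -0.1666, 0.2145]
eef_rot: [0.813, -0.582, 0.001, -0.001]
ft_force: [-0.2, -0.4, -0.8]
width: 0.0414
```

```bash
python3 -c "
from h import *
c=cam('side','side2')
im=c['img'][90:270,290:530]; cv2.imwrite('pics/s2c.png',cv2.resize(im,None,fx=3,fy=3))
go(.507,.153,.212)
"
```

```text
t 3.48 pos [ 0.5114 -0.1668  0.2165] yaw -71.2 zax [ 4.6e-03 -8.0e-04 -1.0e+00] F [ 1.  -1.1  1.3] w 0.0415 q7 -1.08
  xyz [-304.1  -99.1    4.2] rot [-0.24 -0.13  0.04]
```

View pics/s2c.png

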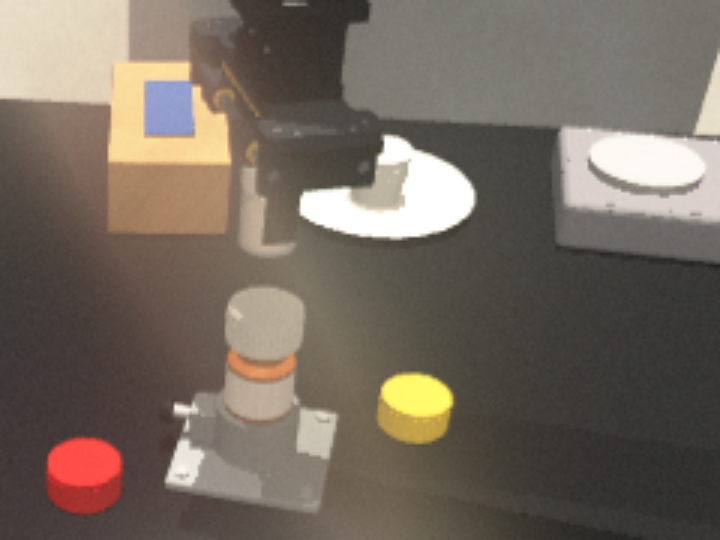

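The pot is lifted clear of the cap. Next, carry it to the tray.

Emit:
apply_moves(increments=[{"grip": 255,"xyz": [-30,-10,0],"rotation": [0,0,0]},{"grip": 255,"xyz": [-75,-25,0],"rotation": [0,0,0]},{"grip": 255,"xyz": [-120,-40,0],"rotation": [0,0,0]},{"grip": 255,"xyz": [-165,-54,2],"rotation": [-0.2,-0.1,0]},{"grip": 255,"xyz": [-210,-68,2],"rotation": [-0.2,-0.1,0]}])

```text
time: 4.1
ee_pos: [0.5078, 0.0553, 0.2147]
eef_rot: [0.813, -0.582, 0.001, -0.0]
ft_force: [0.6, -0.6, -0.4]
width: 0.0419
```

```bash
python3 -c "
from h import *
go(.507,.153,.15)
"
```

```text
t 4.1 pos [0.5078 0.0553 0.2147] yaw -71.2 zax [ 1.3e-03 -5.0e-04 -1.0e+00] F [ 0.6 -0.6 -0.4] w 0.0419 q7 -1.51
  xyz [-92.8 -30.7  64.6] rot [-0.06 -0.05  0.03]
```

Emit:
apply_moves(increments=[{"grip": 255,"xyz": [-35,-12,5],"rotation": [0,0,0]},{"grip": 255,"xyz": [-65,-22,15],"rotation": [0,0,0]},{"grip": 255,"xyz": [-85,-28,35],"rotation": [0,0,0]},{"grip": 255,"xyz": [-93,-31,65],"rotation": [0,0,0]},{"grip": 255,"xyz": [-93,-31,95],"rotation": [0,0,0]}])

```text
time: 4.72
ee_pos: [0.5073, 0.1543, 0.1192]
eef_rot: [0.814, -0.581, 0.001, -0.001]
ft_force: [0.9, -0.7, -1.1]
width: 0.0419
```

```bash
python3 -c "
from h import *
c=cam('side','side3')
im=c['img'][210:410,270:510]; cv2.imwrite('pics/s3c.png',cv2.resize(im,None,fx=3,fy=3))
go(.507,.153,.027)
W=cloud(c)
m=(abs(W[...,0]-.507)<.022)&(W[...,1]>.15)&(W[...,1]<.176)&(W[...,2]>.012)&(W[...,2]<.15)
print(np.percentile(W[m],[0,1,5,50,95,99],0).round(4))
for v in range(300,380,4): print(v,[W[v,u].round(3).tolist() for u in (360,372)])
"
```

```text
t 4.78 pos [0.5054 0.1529 0.1153] yaw -71.1 zax [-0.0032 -0.0014 -1.    ] F [-3.3 -1.1 -4.1] w 0.0419 q7 -1.78
  xyz [ 0.4 -1.9 88.3] rot [ 0.2  -0.02  0.07]
[[0.4958 0.1571 0.0954]
 [0.4999 0.1584 0.0959]
 [0.5082 0.1598 0.0973]
 [0.5208 0.1675 0.115 ]
 [0.5257 0.1718 0.1309]
 [0.5261 0.1736 0.1342]]
300 [[0.522, 0.215, 0.198], [0.506, 0.237, 0.223]]
304 [[0.522, 0.215, 0.189], [0.505, 0.245, 0.224]]
308 [[0.523, 0.164, 0.124], [0.505, 0.253, 0.224]]
312 [[0.522, 0.165, 0.116], [0.504, 0.253, 0.217]]
316 [[nan, nan, nan], [0.504, 0.25, 0.205]]
320 [[0.521, 0.167, 0.098], [0.503, 0.244, 0.19]]
324 [[0.522, 0.097, 0.004], [0.501, 0.172, 0.096]]
328 [[0.521, 0.107, 0.005], [0.498, 0.104, 0.004]]
332 [[0.52, 0.115, 0.003], [0.498, 0.113, 0.003]]
336 [[0.52, 0.126, 0.004], [0.497, 0.124, 0.005]]
340 [[0.519, 0.135, 0.004], [0.497, 0.133, 0.005]]
344 [[0.518, 0.145, 0.004], [0.496, 0.143, 0.006]]
348 [[0.518, 0.154, 0.005], [0.496, 0.151, 0.005]]
352 [[0.517, 0.165, 0.007], [0.495, 0.16, 0.004]]
356 [[0.516, 0.172, 0.005], [0.495, 0.168, 0.004]]
360 [[0.516, 0.179, 0.004], [0.495, 0.176, 0.004]]
364 [[0.515, 0.187, 0.003], [0.494, 0.185, 0.004]]
368 [[0.515, 0.197, 0.005], [0.494, 0.194, 0.005]]
372 [[0.514, 0.205, 0.005], [0.493, 0.202, 0.005]]
376 [[0.514, 0.212, 0.004], [0.493, 0.21, 0.005]]
```

View pics/s3c.png

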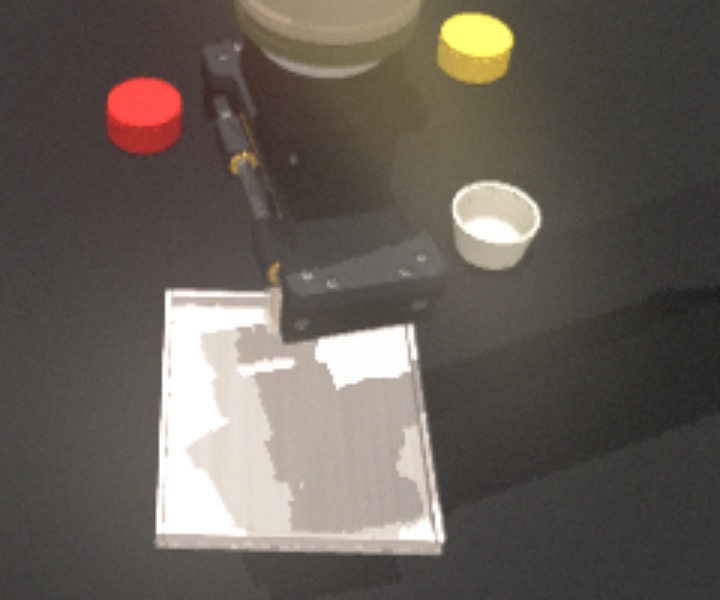

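The pot hangs about 22.5 mm below the TCP and sits over the tray at (0.507, 0.153). I'll lower it.

Emit:
apply_moves(increments=[{"grip": 255,"xyz": [0.4,-1.5,25],"rotation": [0.2,0,0]},{"grip": 255,"xyz": [0.4,-1.5,50],"rotation": [0.2,0,0]},{"grip": 255,"xyz": [0.4,-1.5,70],"rotation": [0.2,0,0]},{"grip": 255,"xyz": [0.4,-1.5,80],"rotation": [0.2,0,0]},{"grip": 255,"xyz": [0.4,-1.5,81],"rotation": [0.2,0,0]}])

```text
time: 5.4
ee_pos: [0.5066, 0.1529, 0.0342]
eef_rot: [0.813, -0.582, -0.0, 0.0]
ft_force: [-0.4, 0.2, -0.3]
width: 0.0417
```

```bash
python3 -c "
from h import *
go(.507,.153,.0265)
"
```

```text
t 5.4 pos [0.5066 0.1529 0.0342] yaw -71.1 zax [-3.e-04 -3.e-04 -1.e+00] F [-0.4  0.2 -0.3] w 0.0417 q7 -1.85
  xyz [ 0.  -0.4  7.7] rot [ 0.02 -0.01  0.07]
```

Emit:
apply_moves(increments=[{"grip": 255,"xyz": [0,0,2.5],"rotation": [0,0,0]},{"grip": 255,"xyz": [0,0,4.5],"rotation": [0,0,0]},{"grip": 255,"xyz": [0,0,6],"rotation": [0,0,0]},{"grip": 255,"xyz": [0,0,6.5],"rotation": [0,0,0]},{"grip": 255,"xyz": [0,0,6.5],"rotation": [0,0,0]}])

```text
time: 6.02
ee_pos: [0.5066, 0.1529, 0.0278]
eef_rot: [0.813, -0.582, -0.0, 0.0]
ft_force: [-0.4, 0.1, -0.7]
width: 0.0415
```

Emit:
apply_moves(increments=[{"grip": 255,"xyz": [0,0,0.7],"rotation": [0,0,0]},{"grip": 255,"xyz": [0,0,1.2],"rotation": [0,0,0]},{"grip": 255,"xyz": [0,0,1.5],"rotation": [0,0,0]},{"grip": 255,"xyz": [0,0,1.5],"rotation": [0,0,0]}])

```text
time: 6.52
ee_pos: [0.5067, 0.1529, 0.0269]
eef_rot: [0.813, -0.582, 0.0, 0.0]
ft_force: [-4.1, -2.1, 8.2]
width: 0.042
```

The pot touches at TCP z = 0.027 with about 8 N up. I'll ease off slightly and release.

Emit:
apply_moves(increments=[{"grip": 255,"xyz": [0,0,0],"rotation": [0,0,0]},{"grip": 170,"xyz": [0,0,0],"rotation": [0,0,0]},{"grip": 100,"xyz": [0,0,0],"rotation": [0,0,0]},{"grip": 0,"xyz": [0,0,0],"rotation": [0,0,0]},{"grip": 0,"xyz": [0,0,0],"rotation": [0,0,0]}])

```text
time: 7.15
ee_pos: [0.5067, 0.1529, 0.0269]
eef_rot: [0.813, -0.582, 0.0, 0.0]
ft_force: [-0.4, -0.7, -0.2]
width: 0.0639
```

Emit:
apply_moves(increments=[{"grip": 0,"xyz": [0,0,0],"rotation": [0,0,0]},{"grip": 0,"xyz": [0,0,-15],"rotation": [0,0,0]},{"grip": 0,"xyz": [0,0,-50],"rotation": [0,0,0]},{"grip": 0,"xyz": [0,0,-100],"rotation": [0,0,0]},{"grip": 0,"xyz": [0,0,-160],"rotation": [0,0,0]}])

```text
time: 7.78
ee_pos: [0.5061, 0.153, 0.189]
eef_rot: [0.814, -0.581, -0.0, 0.0]
ft_force: [1.9, 0.3, 0.1]
width: 0.0869
```

```bash
python3 -c "
from h import *
go(.506,-.163,.2)
c=cam('wrist','wrist3')
c=cam('side','side4')
W=cloud(c)
m=(abs(W[...,0]-.507)<.05)&(abs(W[...,1]-.153)<.05)&(W[...,2]>.012)&(W[...,2]<.075)
print(np.percentile(W[m],[1,50,99],0).round(4))
for u in (360,368): print([W[v,u].round(3).tolist() for v in range(310,350,4)])
"
```

```text
t 7.78 pos [0.5061 0.153  0.189 ] yaw -71.1 zax [-8.e-04 -6.e-04 -1.e+00] F [1.9 0.3 0.1] w 0.0869 q7 -1.74
  xyz [299.  102.4 -10.8] rot [ 0.06 -0.02  0.09]
[[0.4858 0.1334 0.0133]
 [0.5058 0.1646 0.0605]
 [0.5256 0.1733 0.0667]]
[[0.524, 0.069, 0.013], [0.523, 0.071, 0.003], [0.523, 0.083, 0.006], [0.521, 0.144, 0.065], [0.521, 0.152, 0.064], [0.52, 0.16, 0.063], [0.519, 0.167, 0.061], [0.519, 0.168, 0.051], [0.518, 0.168, 0.041], [0.518, 0.169, 0.031]]
[[0.508, 0.066, 0.012], [0.508, 0.072, 0.007], [0.508, 0.132, 0.064], [0.507, 0.142, 0.065], [0.507, 0.148, 0.062], [0.506, 0.161, 0.067], [0.506, 0.168, 0.065], [0.505, 0.173, 0.06], [0.504, 0.17, 0.046], [0.504, 0.173, 0.038]]
```

View pics/side4.png

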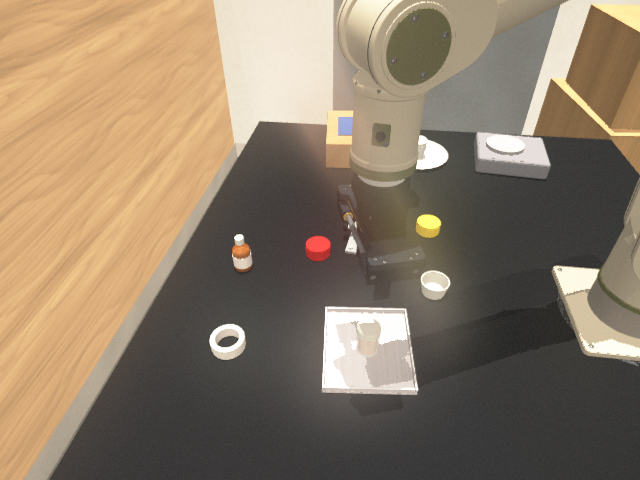

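View pics/wrist3.png

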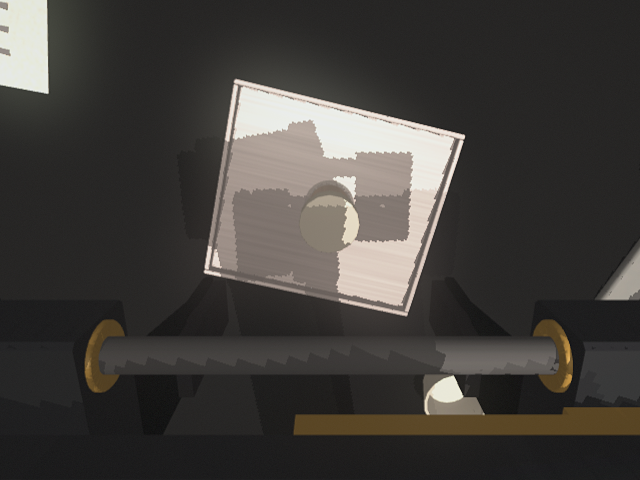

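The side view shows the pot upright in the tray at (368,338), lid at z≈0.064, and the wrist view has its lid at (330,222). Now I'll go to the cap.

Emit:
apply_moves(increments=[{"grip": 0,"xyz": [55,19,-5],"rotation": [0,0,0]},{"grip": 0,"xyz": [110,38,-10],"rotation": [0,0,0]},{"grip": 0,"xyz": [165,57,-11],"rotation": [0,0,0]},{"grip": 0,"xyz": [215,74,-11],"rotation": [0,0,0]},{"grip": 0,"xyz": [260,89,-11],"rotation": [0,0,0]}], squeeze=50)

```text
time: 8.5
ee_pos: [0.5092, -0.122, 0.206]
eef_rot: [0.813, -0.582, 0.004, -0.004]
ft_force: [-0.6, 0.9, -0.8]
width: 0.0874
```

```bash
python3 -c "
from h import *
go(.5065,-.163,.19)
"
```

```text
t 8.5 pos [ 0.5092 -0.122   0.206 ] yaw -71.1 zax [ 0.0113  0.0011 -0.9999] F [-0.6  0.9 -0.8] w 0.0874 q7 -1.15
  xyz [37.9 16.  15.9] rot [-0.63 -0.15  0.07]
```

Emit:
apply_moves(increments=[{"grip": 0,"xyz": [20,8,5],"rotation": [-0.3,-0.1,0]},{"grip": 0,"xyz": [34,14,12],"rotation": [-0.6,-0.1,0]},{"grip": 0,"xyz": [38,16,16],"rotation": [-0.6,-0.1,0]},{"grip": 0,"xyz": [38,16,16],"rotation": [-0.6,-0.1,0]}])

```text
time: 9.0
ee_pos: [0.5064, -0.1621, 0.1896]
eef_rot: [0.814, -0.581, 0.0, -0.0]
ft_force: [0.2, 0.2, -0.2]
width: 0.0868
```

```bash
python3 -c "
from h import *
go(.506,-.163,.115)
c=cam('wrist','wrist4')
c=cam('side','side5')
im=c['img'][120:300,290:530]; cv2.imwrite('pics/s5c.png',cv2.resize(im,None,fx=3,fy=3))
"
```

```text
t 9.0 pos [ 0.5064 -0.1621  0.1896] yaw -71.1 zax [ 3.e-04 -1.e-04 -1.e+00] F [ 0.2  0.2 -0.2] w 0.0868 q7 -1.09
  xyz [ 0.7  0.7 74.6] rot [-0.02 -0.01  0.13]
```

View pics/wrist4.png

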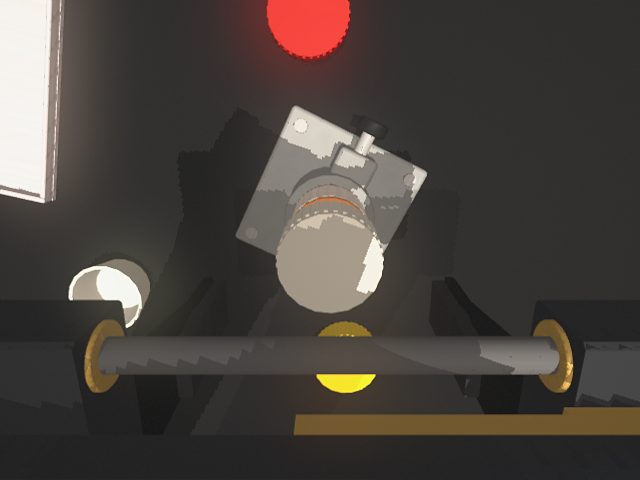

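View pics/s5c.png

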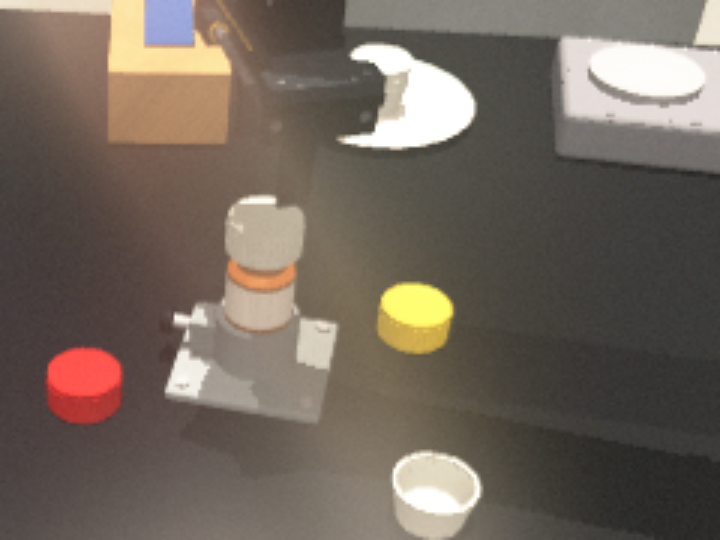

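The cap top is at (330,258) in the wrist image, centred between the fingers. I'll get its exact centre from the depth.

```bash
python3 -c "
from h import *
from scipy.optimize import least_squares
for n in ['wrist4','side5','top0']:
    W=cloud(load(n))
    m=(W[...,2]>.133)&(W[...,2]<.15)&(np.hypot(W[...,0]-.506,W[...,1]+.163)<.035)
    Q=W[m].astype(np.float32); print(n,len(Q),cv2.minEnclosingCircle(Q[:,:2]),np.median(Q,0),np.percentile(Q,[1,99],0).round(4).tolist())
"
```

```text
Traceback (most recent call last):
cv2.error: OpenCV(4.12.0) /io/opencv/modules/imgproc/src/shapedescr.cpp:201: error: (-215:Assertion failed) count >= 0 && (depth == CV_32F || depth == CV_32S) in function 'minEnclosingCircle'
```

```bash
python3 -c "
from h import *
for n in ['wrist4','side5']:
    W=cloud(load(n))
    m=(W[...,2]>.133)&(W[...,2]<.15)&(np.hypot(W[...,0]-.506,W[...,1]+.163)<.035)
    Q=W[m].astype(np.float32); print(n,len(Q),cv2.minEnclosingCircle(np.ascontiguousarray(Q[:,:2])[:,None]),np.median(Q,0),np.percentile(Q,[1,99],0).round(4).tolist())
"
```

```text
wrist4 8626 ((0.5070266723632812, -0.1629726141691208), 0.028781989589333534) [ 0.50862384 -0.16236067  0.13871028] [[0.4811, -0.1889, 0.1342], [0.5341, -0.1365, 0.1401]]
side5 338 ((0.507305383682251, -0.16224274039268494), 0.030463483184576035) [ 0.50712967 -0.1566364   0.14006928] [[0.4798, -0.1881, 0.1334], [0.5331, -0.1344, 0.1424]]
```

Emit:
apply_moves(increments=[{"grip": 0,"xyz": [0.8,0,20],"rotation": [0,0,0]},{"grip": 0,"xyz": [0.8,0,45],"rotation": [0,0,0]},{"grip": 0,"xyz": [0.8,0,65],"rotation": [0,0,0]},{"grip": 0,"xyz": [0.8,0,75],"rotation": [0,0,0]},{"grip": 0,"xyz": [0.8,0,75],"rotation": [0,0,0]}])

```text
time: 9.72
ee_pos: [0.5071, -0.1621, 0.115]
eef_rot: [0.814, -0.581, 0.0, -0.0]
ft_force: [-0.1, 0.3, 1.1]
width: 0.0871
```

Emit:
apply_moves(increments=[{"grip": 255,"xyz": [0,0,0],"rotation": [0,0,0]},{"grip": 255,"xyz": [0,0,0],"rotation": [0,0,0]},{"grip": 255,"xyz": [0,0,0],"rotation": [0,0,0]},{"grip": 255,"xyz": [0,0,0],"rotation": [0,0,0]},{"grip": 255,"xyz": [0,0,0],"rotation": [0,0,0]}], squeeze=50)

```text
time: 10.35
ee_pos: [0.5072, -0.1622, 0.1152]
eef_rot: [0.814, -0.581, 0.0, -0.0]
ft_force: [-0.1, -0.5, 1.1]
width: 0.0555
```

```bash
python3 -c "
from h import *
go(.5068,-.1628,.115)
c=cam('side','side6')
im=c['img'][120:300,290:530]; cv2.imwrite('pics/s6c.png',cv2.resize(im,None,fx=3,fy=3))
"
```

```text
t 10.35 pos [ 0.5072 -0.1622  0.1152] yaw -71.0 zax [ 9.e-04 -3.e-04 -1.e+00] F [-0.1 -0.5  1.1] w 0.0555 q7 -1.12
  xyz [0.4 0.6 0.2] rot [-0.04 -0.03  0.21]
```

View pics/s6c.png

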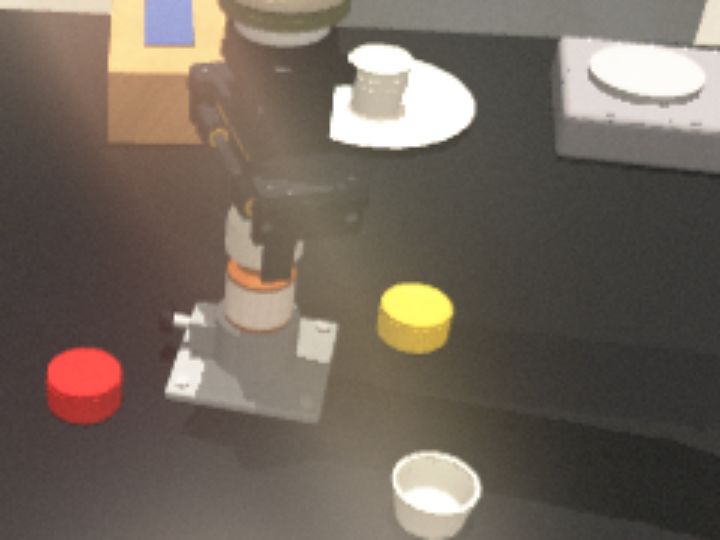

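The fingers have closed on the cap at 55.5 mm, so I'll press it down.

Emit:
apply_moves(increments=[{"grip": 255,"xyz": [0,0,0],"rotation": [0,0,0]},{"grip": 255,"xyz": [0,0,2],"rotation": [0,0,0]},{"grip": 255,"xyz": [0,0,4],"rotation": [0,0,0]},{"grip": 255,"xyz": [0,0,6],"rotation": [0,0,0]},{"grip": 255,"xyz": [0,0,7],"rotation": [0,0,0]}])

```text
time: 11.02
ee_pos: [0.5072, -0.1622, 0.1088]
eef_rot: [0.814, -0.581, 0.001, -0.0]
ft_force: [-4.3, 1.6, 10.9]
width: 0.0558
```

```bash
python3 -c "
from h import *
go(.5068,-.1628,.1075)
c=cam('side','side7')
"
```

```text
t 11.03 pos [ 0.5072 -0.1622  0.1088] yaw -71.0 zax [ 9.e-04 -6.e-04 -1.e+00] F [-4.3  1.6 10.9] w 0.0558 q7 -1.13
  xyz [0.4 0.6 1.3] rot [-0.04 -0.05  0.21]
```

6.4 mm down at 10.9 N fits the spring, so the cap isn't slipping. I'll press to the stop, then start the twist (negative about tool z).

Emit:
apply_moves(increments=[{"grip": 255,"xyz": [0,0,1],"rotation": [0,0,0]},{"grip": 255,"xyz": [0,0,1.8],"rotation": [0,0,0]},{"grip": 255,"xyz": [0,0,1.8],"rotation": [0,0,0]}])

```text
time: 11.45
ee_pos: [0.5072, -0.1622, 0.1077]
eef_rot: [0.814, -0.581, 0.001, 0.0]
ft_force: [-5.2, -0.0, 10.2]
width: 0.0555
```

Emit:
apply_moves(increments=[{"grip": 255,"xyz": [0,0,0.8],"rotation": [0,0,0]},{"grip": 255,"xyz": [0,0,1.2],"rotation": [0,0,0]},{"grip": 255,"xyz": [0,0,1.2],"rotation": [0,0,0]}])

```text
time: 11.82
ee_pos: [0.5073, -0.1622, 0.1076]
eef_rot: [0.814, -0.581, 0.001, 0.0]
ft_force: [-6.3, 1.8, 14.1]
width: 0.0555
```

The cap is at the stop: z no longer moves and the force is 14 N. Twisting now while pressing.

Emit:
apply_moves(increments=[{"grip": 255,"xyz": [0,0,1.2],"rotation": [0,0,-5]},{"grip": 255,"xyz": [0,0,1.2],"rotation": [0,0,-12]},{"grip": 255,"xyz": [0,0,1.2],"rotation": [0,0,-20]},{"grip": 255,"xyz": [0,0,1.2],"rotation": [0,0,-28]},{"grip": 255,"xyz": [0,0,1.2],"rotation": [0,0,-30]}])

```text
time: 12.45
ee_pos: [0.5084, -0.162, 0.1077]
eef_rot: [0.937, -0.349, 0.002, 0.0]
ft_force: [-2.0, 2.0, 11.0]
width: 0.0553
```

```bash
python3 -c "
from h import *
go(.5070,-.1626,.1075,-11)
print(r.read_state()['torque'])
"
```

```text
t 12.45 pos [ 0.5084 -0.162   0.1077] yaw -40.8 zax [ 0.0032 -0.0017 -1.    ] F [-2.  2. 11.] w 0.0553 q7 -0.62
  xyz [-0.7  1.3  0.2] rot [  0.    -0.21 -29.84]
[ 0.45575857  0.3178294  -0.11724558]
```

Emit:
apply_moves(increments=[{"grip": 255,"xyz": [-0.5,0.8,1],"rotation": [0,-0.2,-8]},{"grip": 255,"xyz": [-0.5,0.8,1],"rotation": [0,-0.2,-16]},{"grip": 255,"xyz": [-0.5,0.8,1],"rotation": [0,-0.2,-24]},{"grip": 255,"xyz": [-0.5,0.8,1],"rotation": [0,-0.2,-31]},{"grip": 255,"xyz": [-0.5,0.8,1],"rotation": [0,-0.2,-31]}])

```text
time: 13.08
ee_pos: [0.5079, -0.1618, 0.1076]
eef_rot: [0.996, -0.085, 0.0, 0.0]
ft_force: [-3.3, 3.4, 11.6]
width: 0.0558
```

```bash
python3 -c "
from h import *
go(.5070,-.1626,.1075,-11)
print(r.read_state()['torque'])
"
```

```text
t 13.07 pos [ 0.5079 -0.1618  0.1076] yaw -9.7 zax [ 8.e-04 -1.e-04 -1.e+00] F [-3.3  3.4 11.6] w 0.0558 q7 -0.1
  xyz [-0.8  0.9  0.1] rot [-0.   -0.05  1.3 ]
[0.51922139 0.77444315 0.10499006]
```

Turned by about 61.5°. I'll lift gently and watch the force to see whether it releases.

Emit:
apply_moves(increments=[{"grip": 255,"xyz": [0,0,-2],"rotation": [0,0,0]},{"grip": 255,"xyz": [0,0,-5],"rotation": [0,0,0]},{"grip": 255,"xyz": [0,0,-8],"rotation": [0,0,0]},{"grip": 255,"xyz": [0,0,-11],"rotation": [0,0,0]},{"grip": 255,"xyz": [0,0,-13],"rotation": [0,0,0]}])

```text
time: 13.7
ee_pos: [0.5078, -0.1618, 0.1205]
eef_rot: [0.996, -0.085, 0.0, -0.0]
ft_force: [0.0, -0.0, -0.0]
width: 0.0557
```

```bash
python3 -c "
from h import *
go(.5068,-.1628,.215,-10)
c=cam('side','side8')
im=c['img'][120:300,290:530]; cv2.imwrite('pics/s8c.png',cv2.resize(im,None,fx=3,fy=3))
"
```

```text
t 13.7 pos [ 0.5078 -0.1618  0.1205] yaw -9.7 zax [ 5.e-04 -0.e+00 -1.e+00] F [ 0. -0. -0.] w 0.0557 q7 -0.09
  xyz [ -0.7   1.1 -94.5] rot [-0.   -0.03  0.29]
```

View pics/s8c.png

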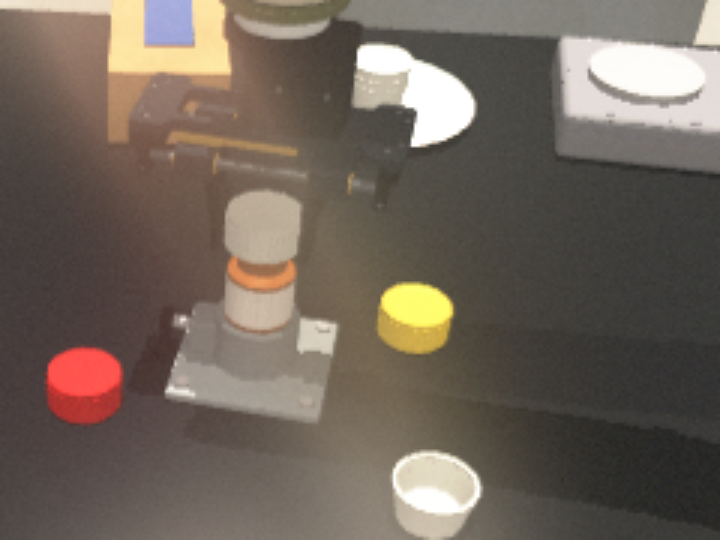

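The force is zero and the cap is moving up with the gripper, so it's unlocked. Lift straight up by 95 mm.

Emit:
apply_moves(increments=[{"grip": 255,"xyz": [0,0,-15],"rotation": [0,0,0]},{"grip": 255,"xyz": [0,0,-35],"rotation": [0,0,0]},{"grip": 255,"xyz": [0,0,-60],"rotation": [0,0,0]},{"grip": 255,"xyz": [0,0,-82],"rotation": [0,0,0]},{"grip": 255,"xyz": [0,0,-95],"rotation": [0,0,0]}])

```text
time: 14.38
ee_pos: [0.5083, -0.1619, 0.2177]
eef_rot: [0.996, -0.085, 0.001, 0.0]
ft_force: [0.7, -0.7, -0.5]
width: 0.0554
```

Emit:
apply_moves(increments=[{"grip": 255,"xyz": [0,0,0],"rotation": [0,0,0]},{"grip": 255,"xyz": [0,0,0],"rotation": [0,0,0]}])

```text
time: 14.62
ee_pos: [0.5081, -0.1618, 0.2172]
eef_rot: [0.996, -0.085, 0.001, 0.0]
ft_force: [-0.2, -0.4, -0.6]
width: 0.0559
```

```bash
python3 -c "
from h import *
go(.5068,-.1628,.215,-10)
c=cam('side','side9')
W=cloud(c)
m=(np.hypot(W[...,0]-.507,W[...,1]+.163)<.035)&(W[...,2]>.15)&(W[...,2]<.26)&(c['img'].min(-1)>90)
print(np.percentile(W[m],[1,3,50,97,99],0).round(4))
cam('wrist','wrist9');cam('top','top9')
go(.5068,-.1628,.215,-10)
"
```

```text
t 14.62 pos [ 0.5081 -0.1618  0.2172] yaw -9.7 zax [ 2.e-03 -7.e-04 -1.e+00] F [-0.2 -0.4 -0.6] w 0.0559 q7 -0.04
  xyz [-1.1  1.2  2.2] rot [ 0.02 -0.12  0.3 ]
[[ 0.4793 -0.1883  0.2129]
 [ 0.481  -0.1844  0.2152]
 [ 0.5103 -0.1487  0.24  ]
 [ 0.5396 -0.1345  0.256 ]
 [ 0.5409 -0.1335  0.2587]]
t 14.78 pos [ 0.5079 -0.1617  0.2169] yaw -9.7 zax [ 1.4e-03 -3.0e-04 -1.0e+00] F [ 0.8  0.3 -0.3] w 0.0555 q7 -0.04
  xyz [-1.   1.2  1.9] rot [ 0.   -0.08  0.3 ]
```

View pics/side9.png

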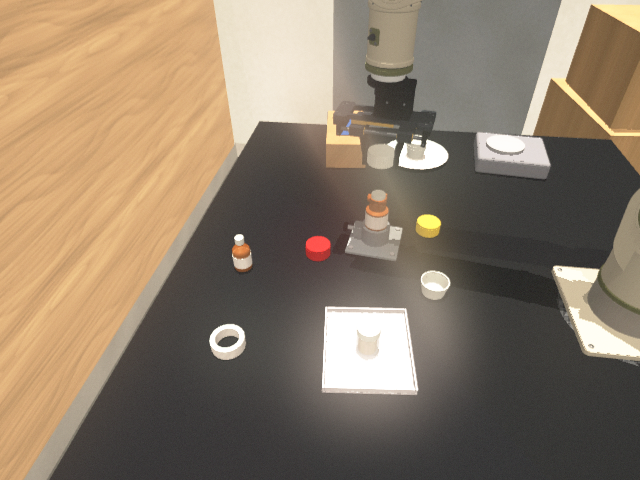

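View pics/wrist9.png

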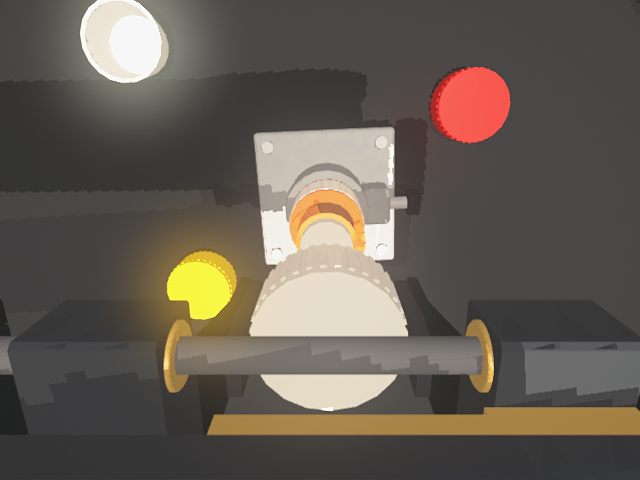

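The side view shows the cap held level at (381,156) above the open bottle neck at (377,200). The pot is upright in the tray at (368,340), and the cup, dropper and tape haven't moved. The cap's lower edge is at about 0.213 m, roughly 101 mm above where it sat. I'll hand the job in.

```bash
python3 -c "
from h import *
print(r.close_job())
"
```

```text
the job is handed in; nothing more can be done
None
```

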